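# Load the drying rack and change its valves over

### The arm

A 7-joint arm with a two-finger parallel gripper is mounted at the origin on a cart in front of the work surface, level with it; the furniture and walls round the work are solid. World frame = base frame: x ahead of the robot, y to its left, z up, the work surface at z = 0. Lengths are in m, angles in rad, forces in N, time in s.
With the tool pointing down it reaches from about 0.35 to 0.9 m from the base axis. Payload 8.1 kg.
Tool frame: the origin (TCP) lies on the centre line of the jaws, within the pads' length; the fingertips stand 19 mm ahead of it and the grasp point (between the pads) is the TCP; z points along the fingers, y is the direction in which the jaws open and shut (so a half turn about z gives the same grasp; the last joint's range is limited). The gripper opens to 92 mm and grips with 3 to 60 N. Pads are 19 mm wide; open, the fingers measure 130 mm over their backs; the gripper's body (75 mm by 190 mm) begins 47 mm behind the grasp point.
Start: joints at [-1.209, 0.434, 0.025, 1.573, -0.012, 1.134, -0.075], TCP at [0.28, 0.559, 0.246] pointing down, gripper open.
Joint ranges: [-2.62, 2.62], [-0.44, 2.09], [-1.27, 1.32], [0.08, 2.57], [-1.32, 4.46], [0.12, 2], [-2.74, 2.74]. Speed limits (rad/s): [2.22, 2.22, 3.01, 3.01, 3.14, 3.14, 3.14].

### API

Orientations are given as a rotation vector (axis times angle).
In Python, from cell import monitor, imaging, workorder, outline_of gives the robot as it stands.
- The arm moves only by the tool move_arm, never from a script. Its argument "series" is a list of rows, each a list of 6 numbers: the shift along the world's x, y, z in cm, then the turn, a rotation vector about the world's x, y, z in degrees. A call has 1 to 8 rows; each row shifts and turns the commanded pose from where the row before left it; what a row does not reach is not made up. A row lasts 1/10 s, in which the tool goes at most 50 mm and 8.59 degrees, less where a joint would pass 70% of its speed; a pose out of reach is approached as far as the arm can. A call with a gripper value outside its range is refused whole. "grip" is the opening, from 0 (shut) to 1 (fully open), set as the call begins (left out, the last holds). The fingers move at their own pace and stop on an object; "force" is the grip in N (left out, the last holds). Time passes only in rows, so rows that do not move let the fingers close. It gives the time, the measured TCP pose, the force and the opening at its end, in the units of the state.
- monitor.observe(): the state, without advancing time (a new reading comes with each control period).
- imaging.get_image(name): name is "side" or "top" or "wrist"; returns a dict with "color" (384x512x3 uint8, red, green, blue), "fx", "fy", "cx", "cy" (pixels), "dist_coeffs" ([k1, k2, p1, p2, k3] as OpenCV has them; the pictures are not rectified), "rvec" (rotation vector, rad) and "tvec" (3), from world to camera coordinates, as OpenCV has them; the wrist camera has in their place "mount" (4x4, takes a point from camera to tool coordinates, whose origin is the TCP and whose axes are the flange's). Camera axes: x right, y down, z forward; pixel columns grow to the right and rows downward; lengths in m; the calibration is good to about 2 mm. A picture is of the moment at which its call begins: read the wrist's pose just before it. There is no depth.
- workorder.sign_off(): hands the job in, once; it reports no verdict.
Trained networks look in the newest picture that a camera, given by its name, has taken for a name from the list of things; names that differ only in an ending like _2 or _b are one class to them, and where a whole thing is asked for, a point or a joint stands for the part that bears it (a point fixed in the world has none). Each returns a list of dicts, best first, with "p" (0 to 1); they miss things now and then, are a little off and sometimes report something else, mostly with a low value. They report only what shows in the picture. A call takes as long as a camera call.
- outline_of(camera, thing): "mask" (384x512 bool, what is visible of it) and "rect" ([left, top, width, height] in pixels, round what is visible of it).
The state is a dict: "clock": time; "joints": joint angles; "dq": joint speeds; "joint_efforts": joint torques, N m; "position": TCP position; "ee_rot": TCP orientation; "force": force on the tool from outside, world axes, zero at the start; "ft_torque": the same for the moment, N m; "width": opening from 0.0 (shut) to 1.0 (fully open).
Only numpy, scipy, OpenCV 4.12 (cv2) and the standard library are available. Lean on these libraries where they do the work, as an engineer would, in place of code of your own. Each camera call takes 0.05 s, during which the arm holds its last target. There are 200 camera calls.

### The job

Lay the loose glass rod gently (do not drop it) in the empty front place of the drying rack, across both rails between the pins, parallel to the rod already there, and let it go. Then put the air on: first turn the valve that is open (lever in line with its pipe) fully shut against its stop, and only after that turn the other valve fully open against its stop. Leave the racked rod and the things around as they are.

Things in the scene. Friction and masses are not known exactly. Their poses are not given: they have to be found in the camera images.
- rack: Drying rack fixed to the table: grey metal box 130 mm (x) by 170 mm (y), top at 40 mm, with two steel rails, 6 mm thick, along x at y = -35 and +35 mm, tops at 54 mm. Pins on them, 6 mm thick, tips at 68 mm, at x = -53, -23, 23, 53 mm bound two rod places (front, rear). Origin at table height under its centre; x to the back (away from the robot), y left, z up; yaw within 0.2 rad.
- front_place (a point): Middle of the empty front place of the rack, 24 mm wide between the pins: at x = -38 mm in the rack's frame, between the rails, at the height of their tops (54 mm). A rod lies here across both rails, along the rack's y. Between the rails the box top is 14 mm lower, room for fingers. The taken rear place is at x = +38 mm.
- rod_loose: Loose glass stirring rod, whitish, 156 mm long, 8 mm thick, 18 g, lying flat on the table right of the rack, roughly pointing away from the robot. Origin on its underside at mid-length; y along the rod, z up. Grip it across near the middle. In the rack its underside is 54 mm above the table.
- rod_racked: Similar glass rod, 166 mm long, 8 mm thick, already lying along y in the rear place of the rack; origin and axes as for the loose rod. To be left alone.
- vent_valve: The valve that starts open. Brass lever ball valve fixed in front of the rack on a steel pipe into its front face; twin of the other, 75 mm left or right of the rack's middle (they swap). Origin on the table under the lever's vertical axis, 115 mm in front of the rack's centre; +x along the pipe to the rack, z up, yaw as the rack. Body under 50 mm high; free space under the lever's grip down to 40 mm.
- feed_valve: The valve that starts shut. Brass lever ball valve fixed in front of the rack on a steel pipe into its front face; twin of the other, 75 mm left or right of the rack's middle (they swap). Origin on the table under the lever's vertical axis, 115 mm in front of the rack's centre; +x along the pipe to the rack, z up, yaw as the rack. Body under 50 mm high; free space under the lever's grip down to 40 mm.
- vent_lever (a joint): Vent valve's lever angle, rad: 0 = shut at its stop (lever across the pipe, to the valve's +y), 1.571 = open at its stop (lever in line with the pipe, to the valve's -x, away from the rack). Grows anticlockwise from above. Stays where left; takes about 3 N at the grip. Starts between 1.35 and 1.55.
- feed_lever (a joint): Feed valve's lever angle, rad: 0 = shut at its stop (lever across the pipe, to the valve's +y), 1.571 = open at its stop (lever in line with the pipe, to the valve's -x, away from the rack). Grows anticlockwise from above. Stays where left; takes about 3 N at the grip. Starts between 0.02 and 0.2.
- vent_grip (a point): Centre of the vent valve lever's grip, 72 mm from the turning axis, 66 mm above the table: a black sleeve 16 mm wide, 14 mm high, 62 mm long (the lever's tip is 100 mm from the axis). Moves with the lever; y axis out along the lever, z up.
- feed_grip (a point): Centre of the feed valve lever's grip, 72 mm from the turning axis, 66 mm above the table: a black sleeve 16 mm wide, 14 mm high, 62 mm long (the lever's tip is 100 mm from the axis). Moves with the lever; y axis out along the lever, z up.
- tape_roll: Roll of white paper tape, 62 mm wide, 48 mm high, bystander; origin under its centre.
- clip_jar: Empty glass clip jar, 78x70x119 mm, bystander; origin under its centre.
- water_bottle_6: Cut-down clear water bottle, 76 mm across, 160 mm high, bystander; origin under its centre.

How it is judged:
On the way, in this order (a step that is already met when the one before it is completed fails the run):
1. the loose rod lies in the front place, let go, both valves as they were (x of rod_loose in the frame of rack between -0.05 and -0.026 m and y of rod_loose in the frame of rack between -0.03 and 0.03 m and z of rod_loose in the frame of rack between 0.049 and 0.06 m and angle between the y axis of rod_loose and the y axis of rack, either way round below 0.25 rad and angle between rod_loose's own z axis and vertical below 0.12 rad and contact force between the fingers and rod_loose below 0.05 N and value of joint vent_lever above 1.2 rad and value of joint feed_lever below 0.35 rad), for 0.2 s.
2. the open valve is fully shut while the other is still shut (value of joint vent_lever below 0.1 rad and value of joint feed_lever below 0.35 rad), for 0.2 s.
At the end, for the whole second after the job is handed in: The loose rod lies let go on both rails in the front place (within 12 mm of its middle line, 30 mm of the rack's middle, 0.25 rad of the rack's y, level); the valve that was open is shut, the other open, each within 0.1 rad of its stop (x of rod_loose in the frame of rack between -0.05 and -0.026 m and y of rod_loose in the frame of rack between -0.03 and 0.03 m and z of rod_loose in the frame of rack between 0.049 and 0.06 m and angle between the y axis of rod_loose and the y axis of rack, either way round below 0.25 rad and angle between rod_loose's own z axis and vertical below 0.12 rad and contact force between the fingers and rod_loose below 0.05 N and linear speed of rod_loose below 0.02 m/s and value of joint vent_lever below 0.1 rad and value of joint feed_lever above 1.471 rad); the robot touches nothing.
It fails at once if the rod already in the rack is moved by more than 12 mm (distance of rod_racked from where it was at the start of the episode above 0.012 m).
It fails at once if a bystander (tape roll, clip jar, water bottle) is moved by more than 30 mm (distance of any of tape_roll, clip_jar, water_bottle_6 from where it was at the start of the episode above 0.03 m).
It fails at once if the loose rod is dropped (falls free at more than 0.6 m/s, about 18 mm) (linear speed of rod_loose above 0.6 m/s and contact force between the fingers and rod_loose below 0.01 N).
It also fails if it takes over 54 s, if anything falls off the work surface, if the arm or the gripper's body presses on something with over 40 N, if the wrist force passes 120 N, or if a joint passes its speed limit or range.

## Working session

There is one attempt and no reset: what is moved stays moved. The work goes in short steps, Python scripts to look and compute and a tool call to move; the robot and the scene stay as the last step left them, time stands still between calls to the robot, and variables do not carry over. Pictures are saved under pics/ and viewed, about 8 in all and at most 12, crops included, and the job is handed in when it is done.

Besides the shell and the picture viewer there is one more tool, called after "Request:" as name(argument=value, ...) on one line, values as JSON. move_arm: Moves the arm, as the interface text tells. Its arguments: {"type":"object","properties":{"series":{"type":"array"},"grip":{"type":"number"},"force":{"type":"number"}},"required":["series"]}

```bash
mkdir -p pics; ls
cat > h.py <<'E'
import numpy as np, cv2
from cell import monitor, imaging, workorder, outline_of
def shot(n,f=None):
    im=imaging.get_image(n)
    if f: cv2.imwrite('pics/'+f,im["color"][:,:,::-1])
    return im
def K(im): return np.array([[im['fx'],0,im['cx']],[0,im['fy'],im['cy']],[0,0,1.]]),np.array(im['dist_coeffs'],float)
def ext(im,st=None):
    """R,t world->cam"""
    if 'rvec' in im and im['rvec'] is not None:
        return cv2.Rodrigues(np.array(im['rvec'],float))[0],np.array(im['tvec'],float).ravel()
    T=np.eye(4);T[:3,:3]=cv2.Rodrigues(np.array(st['ee_rot'],float))[0];T[:3,3]=st['position']
    W=np.linalg.inv(T@np.array(im['mount']));return W[:3,:3],W[:3,3]
def back(im,uv,z,st=None):
    """pixels -> world points on plane z"""
    k,d=K(im);R,t=ext(im,st)
    p=cv2.undistortPoints(np.array(uv,float).reshape(-1,1,2),k,d).reshape(-1,2)
    r=np.c_[p,np.ones(len(p))]@R;c=-R.T@t
    return c+r*((z-c[2])/r[:,2])[:,None]
def proj(im,P,st=None):
    k,d=K(im);R,t=ext(im,st)
    return cv2.projectPoints(np.array(P,float).reshape(-1,1,3),cv2.Rodrigues(R)[0],t,k,d)[0].reshape(-1,2)
E
python3 - <<'E'
from h import *
s=monitor.observe();print(s['clock'],s['position'],s['ee_rot'],s['width'])
a=shot('top');b=shot('side')
for c in('top','side'):
  for n in ['rack','rod_loose','rod_racked','vent_valve','feed_valve','tape_roll','clip_jar','water_bottle_6','vent_grip','feed_grip']:
    print(c,n,[(round(o['p'],2),o['rect']) for o in outline_of(c,n)][:3])
cv2.imwrite('pics/a.png',a['color'][:,:,::-1]);cv2.imwrite('pics/b.png',b['color'][:,:,::-1])
E
```

```text
pics
0.0 [0.28001121 0.55822665 0.24495509] [-7.23704458e-01 -3.05688847e+00  2.43956808e-03] 0.999187819605831
top rack [(0.83, [239.9, 173.1, 60.7, 48.0])]
top rod_loose [(0.41, [344.5, 192.7, 13.8, 41.6])]
top rod_racked [(0.4, [262.9, 180.5, 32.3, 4.5])]
top vent_valve [(0.59, [230.7, 210.7, 18.6, 46.4]), (0.57, [228.6, 224.8, 14.3, 27.9]), (0.34, [240.0, 171.1, 60.3, 51.7])]
top feed_valve [(0.69, [259.8, 219.4, 36.3, 27.6]), (0.2, [233.2, 214.3, 17.4, 43.9])]
top tape_roll [(0.78, [305.0, 144.0, 20.9, 18.8]), (0.43, [257.6, 227.7, 38.8, 7.9])]
top clip_jar [(0.8, [134.6, 208.9, 30.6, 24.4])]
top water_bottle_6 [(0.59, [340.4, 136.7, 29.8, 28.4])]
top vent_grip [(0.62, [231.5, 221.1, 16.4, 32.4])]
top feed_grip [(0.55, [258.8, 227.9, 35.6, 9.2])]
side rack [(0.85, [222.1, 201.5, 63.8, 44.6]), (0.71, [200.9, 199.5, 12.8, 24.0]), (0.3, [183.2, 182.0, 52.3, 36.2])]
side rod_loose [(0.78, [203.9, 284.1, 70.1, 20.4])]
side rod_racked [(0.51, [269.2, 198.1, 10.6, 26.2]), (0.4, [180.8, 183.7, 39.1, 13.6])]
side vent_valve [(0.73, [183.7, 181.8, 52.5, 39.3])]
side feed_valve [(0.8, [182.9, 195.4, 39.7, 54.0])]
side tape_roll [(0.71, [183.8, 182.6, 50.6, 35.5]), (0.53, [308.7, 235.8, 10.3, 23.6])]
side clip_jar [(0.82, [213.6, 137.9, 21.0, 41.4])]
side water_bottle_6 [(0.78, [312.4, 217.9, 45.1, 77.0])]
side vent_grip [(0.74, [181.8, 183.9, 37.8, 14.2])]
side feed_grip [(0.6, [200.8, 198.1, 8.2, 26.9])]
```

Run:
```python
import cv2
a=cv2.imread('pics/a.png')[120:270,120:380];cv2.imwrite('pics/a2.png',cv2.resize(a,None,fx=3,fy=3,interpolation=cv2.INTER_CUBIC))
```

```text
(no output)
```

View pics/a2.png

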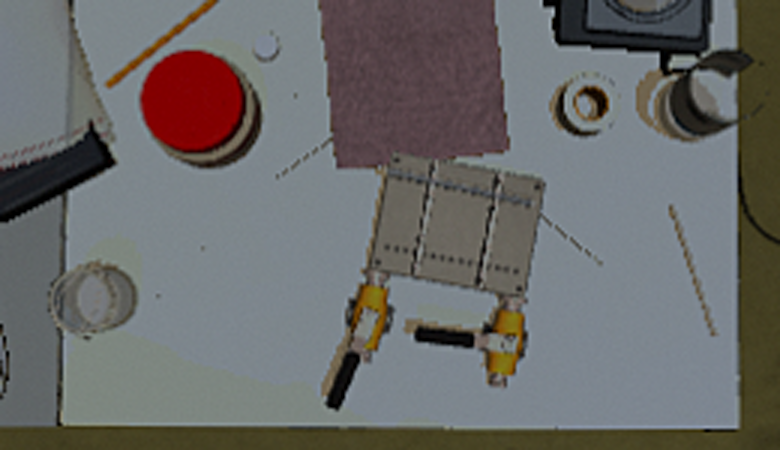

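View pics/b.png

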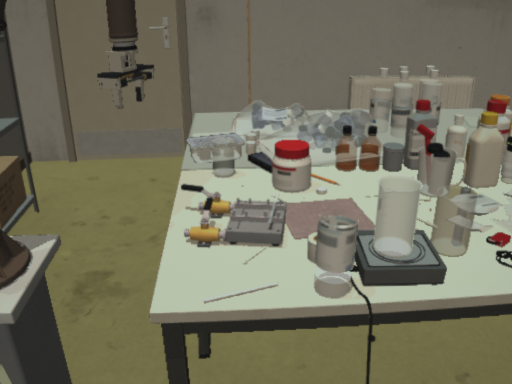

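Run:
```python
from h import *
a=shot('top')
f=lambda l:[(x/3+120,y/3+120) for x,y in l]
q=back(a,f([(388,155),(545,182),(524,297),(372,272)]),.04)
print(q.round(3), q.mean(0)); v=(q[0]-q[3]+q[1]-q[2]);print('yaw',np.arctan2(v[1],v[0]), np.linalg.norm(q[0]-q[3]),np.linalg.norm(q[0]-q[1]))
r=back(a,f([(669,205),(715,335)]),.004);print('rod',r,r.mean(0),np.linalg.norm(r[0]-r[1]))
for n,z in [('tape_roll',.024),('clip_jar',.06),('water_bottle_6',.08)]:
    o=outline_of('top',n)[0]['rect'];print(n,back(a,[(o[0]+o[2]/2,o[1]+o[3]/2)],z))
for n in ('rod_loose','vent_grip','feed_grip'):
    m=outline_of('top',n)[0]['mask'];y,x=np.nonzero(m);P=back(a,np.c_[x,y],.004 if n[0]=='r' else .07)[:,:2];c=P.mean(0);w=np.linalg.svd(P-c,full_matrices=False)[2][0];print(n,c,w)
s=monitor.observe();w=shot('wrist');R=cv2.Rodrigues(np.array(s['ee_rot']))[0];print(R.round(3));print(np.array(w['mount']).round(3),w['fx'],s['clock'])
```

```text
[[0.716 0.223 0.04 ]
 [0.689 0.053 0.04 ]
 [0.565 0.075 0.04 ]
 [0.59  0.238 0.04 ]] [0.63982951 0.14740727 0.04      ]
yaw -0.14953763206082768 0.12660843143569375 0.17158089688452022
rod [[ 0.66792838 -0.09139858  0.004     ]
 [ 0.52400468 -0.14281886  0.004     ]] [ 0.59596653 -0.11710872  0.004     ] 0.1528334887275608
tape_roll [[ 7.81046091e-01 -8.78094680e-05  2.40000000e-02]]
clip_jar [[0.54898268 0.53736129 0.06      ]]
water_bottle_6 [[ 0.78110296 -0.10741601  0.08      ]]
rod_loose [ 0.5884793  -0.12191216] [-0.9478736  -0.31864656]
vent_grip [0.50213341 0.25961745] [-0.92996543  0.36764699]
feed_grip [0.52361233 0.14034271] [-0.09472329 -0.99550364]
[[-0.894  0.448  0.   ]
 [ 0.448  0.894 -0.   ]
 [-0.     0.    -1.   ]]
[[ 0.001 -0.967 -0.256  0.068]
 [ 1.     0.001  0.     0.001]
 [ 0.    -0.256  0.967 -0.138]
 [ 0.     0.     0.     1.   ]] 323.2564057693798 1.45
```

Request:
move_arm(series=[[2.6,-4.2,0,0,0,-8.4],[2.6,-4.2,0,0,0,-8.4],[2.6,-4.2,0,0,0,-8.4],[2.6,-4.2,0,0,0,-8.4],[2.6,-4.2,0,0,0,-8.4],[2.6,-4.2,0,0,0,-8.4],[2.6,-4.2,0,0,0,-8.4],[2.6,-4.2,0,0,0,-8.4]])

```text
clock: 2.3
position: [0.489, 0.221, 0.2461]
ee_rot: [-2.301, -2.139, -0.002]
force: [2.1, 0.7, 1.3]
width: 1.002
```

Request:
move_arm(series=[[1.5,-1,0,0,0,0],[0,0,0,0,0,0],[0,0,0,0,0,0]])

```text
clock: 2.6
position: [0.503, 0.213, 0.2457]
ee_rot: [-2.294, -2.146, 0.0]
force: [-0.5, 0.7, -0.5]
width: 0.998
```

Run:
```python
from h import *
import pickle
s=monitor.observe();w=shot('wrist','w1.png');pickle.dump((s,w),open('w1.pkl','wb'))
print(s['clock'],s['position'],s['ee_rot'],s['joints'])
for n in ['rack','rod_racked','vent_valve','feed_valve','vent_grip','feed_grip']:
  for o in outline_of('wrist',n)[:2]:
    y,x=np.nonzero(o['mask']);z=.07 if 'grip' in n else .058
    P=back(w,np.c_[x,y],z,s)[:,:2];c=P.mean(0);v=np.linalg.svd(P-c,full_matrices=False)[2][0];print(n,round(o['p'],2),o['rect'],c,v,np.ptp(P@v))
```

```text
2.6 [0.50297935 0.2130272  0.24565795] [-2.29417133e+00 -2.14561900e+00  7.05204034e-05] [-0.80132778  0.31315367  0.39653112  1.7910505  -0.13692161  1.06447519
 -0.42239821]
rack 0.86 [310.1, 131.9, 136.6, 153.3] [0.63142102 0.18918335] [0.99631565 0.085762  ] 0.15074574280231257
rod_racked 0.79 [415.1, 149.8, 30.6, 72.2] [0.69133572 0.18899324] [-0.2077235  -0.97818758] 0.08246931227315374
vent_valve 0.94 [192.7, 105.0, 136.0, 58.1] [0.52217144 0.252906  ] [ 0.95275586 -0.30373717] 0.13700282385613577
feed_valve 0.59 [242.5, 192.3, 43.7, 91.0] [0.52353194 0.15587142] [-0.22324487 -0.97476239] 0.10491361451684095
vent_grip 0.91 [191.7, 107.0, 107.7, 48.1] [0.50106242 0.26002468] [ 0.93208959 -0.36222783] 0.10579559692831664
```

View pics/w1.png

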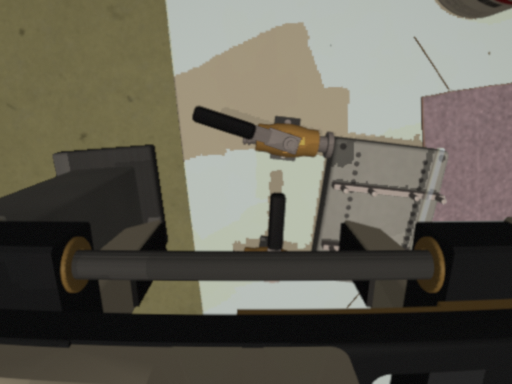

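Request:
move_arm(series=[[0.4,-4.4,0,0,0,-8.4],[0.4,-4.4,0,0,0,-8.4],[0.4,-4.4,0,0,0,-8.4],[0.4,-4.4,0,0,0,-8.4],[0.4,-4.4,0,0,0,-8.4],[0.4,-4.4,0,0,0,-8.4],[0.4,-4.4,0,0,0,-8.4],[0.4,-4.2,0,0,0,-7.7]])

```text
clock: 3.75
position: [0.5352, -0.1388, 0.246]
ee_rot: [3.097, 0.528, 0.001]
force: [1.4, -0.4, 0.5]
width: 1.0
```

Request:
move_arm(series=[[0,0,-2.5,0,0,0],[0,0,-2.5,0,0,0],[0,0,0,0,0,0],[0,0,0,0,0,0]])

```text
clock: 4.15
position: [0.5352, -0.137, 0.196]
ee_rot: [-3.095, -0.537, 0.001]
force: [-0.5, -0.1, 0.1]
width: 1.001
```

Run:
```python
from h import *
import pickle
s=monitor.observe();w=shot('wrist','w2.png');pickle.dump((s,w),open('w2.pkl','wb'))
print(s['clock'],s['position'],s['joints'].round(2)); R=cv2.Rodrigues(np.array(s['ee_rot']))[0];print(R[:,1])
for o in outline_of('wrist','rod_loose')[:2]:
    y,x=np.nonzero(o['mask'])
    P=back(w,np.c_[x,y],.004,s)[:,:2];c=P.mean(0);v=np.linalg.svd(P-c,full_matrices=False)[2][0];t=(P-c)@v;print(round(o['p'],2),o['rect'],c,v,np.ptp(t),'ends',c+v*t.min(),c+v*t.max())
```

```text
4.15 [ 0.53515355 -0.1369959   0.19602507] [-0.37  0.43  0.73  1.86 -0.34  0.98 -0.73]
[ 3.37005367e-01 -9.41502705e-01 -1.97009930e-04]
0.58 [252.8, 29.0, 11.3, 160.3] [ 0.59853351 -0.11811847] [-0.94925877 -0.31449609] 0.15439582222643622 ends [ 0.6688171  -0.09483302] [ 0.52225551 -0.14338991]
```

View pics/w2.png

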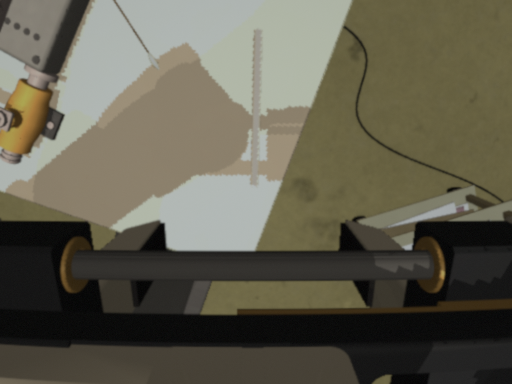

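Request:
move_arm(series=[[3,0.9,-2,0,0,-1.4],[3,0.9,-3,0,0,0],[0,0,-4,0,0,0],[0,0,-4,0,0,0],[0,0,-2.5,0,0,0],[0,0,0,0,0,0],[0,0,0,0,0,0]], grip=0.35)

```text
clock: 4.95
position: [0.5961, -0.1194, 0.0421]
ee_rot: [3.101, 0.499, 0.002]
force: [-0.0, 0.5, 0.4]
width: 0.441
```

Run:
```python
from h import *
s=monitor.observe();w=shot('wrist','w3.png');print(s['position'],s['force'],s['width'])
```

```text
[ 0.59608028 -0.11939738  0.04208633] [-0.0015679   0.47938767  0.44712829] 0.4412607173663274
```

View pics/w3.png

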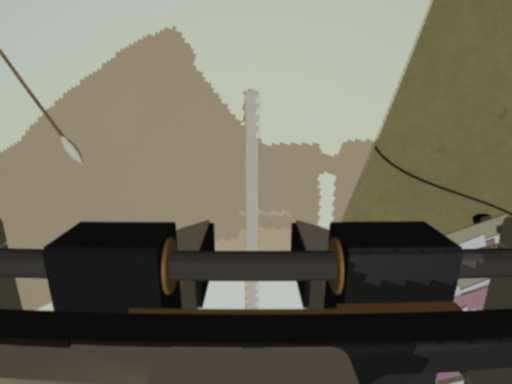

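Request:
move_arm(series=[[0,0,-1.1,0,0,0],[0,0,-1.0,0,0,0],[0,0,0,0,0,0]])

```text
clock: 5.3
position: [0.5957, -0.1192, 0.0196]
ee_rot: [3.102, 0.499, 0.002]
force: [-0.6, 0.4, -0.9]
width: 0.35
```

Request:
move_arm(series=[[0,0,0,0,0,0],[0,0,0,0,0,0],[0,0,0,0,0,0],[0,0,0,0,0,0],[0,0,0,0,0,0],[0,0,0,0,0,0],[0,0,0,0,0,0],[0,0,0,0,0,0]], grip=0, force=10)

```text
clock: 6.1
position: [0.5952, -0.1193, 0.0198]
ee_rot: [3.102, 0.499, 0.0]
force: [-0.2, -0.1, 0.0]
width: 0.086
```

Request:
move_arm(series=[[0,0,1.5,0,0,0],[0,0,3,0,0,0],[0,0,4,0,0,0],[0,0,4,0,0,0],[0,0,4,0,0,0],[0,0,2,0,0,0]])

```text
clock: 6.7
position: [0.5962, -0.1203, 0.2095]
ee_rot: [3.101, 0.497, 0.007]
force: [0.5, -0.9, -0.7]
width: 0.087
```

Request:
move_arm(series=[[0,1.5,0,0,0,5],[0,2.5,0,0,0,8.3],[0,3,0,0,0,8.3],[0,3,0,0,0,8.3],[0,3,0,0,0,8.3],[0,3,0,0,0,8.3],[0,2.5,0,0,0,8.3],[0,1.5,0,0,0,8.3]])

```text
clock: 7.5
position: [0.5949, 0.0831, 0.2058]
ee_rot: [-2.374, -2.057, -0.001]
force: [0.7, 0.1, -0.6]
width: 0.085
```

Request:
move_arm(series=[[0,1,0,0,0,0],[0,0,0,0,0,0],[0,0,0,0,0,0]])

```text
clock: 7.8
position: [0.5953, 0.0895, 0.2051]
ee_rot: [2.386, 2.042, -0.0]
force: [0.3, -0.4, -0.0]
width: 0.085
```

Run:
```python
from h import *
import pickle
s=monitor.observe();w=shot('wrist','w4.png');pickle.dump((s,w),open('w4.pkl','wb'))
R=cv2.Rodrigues(np.array(s['ee_rot']))[0];print(s['clock'],s['position'],R[:,1],s['width'],s['joints'].round(2))
c,y=np.array([.640,.147]),-.15
def rw(p): 
    p=np.array(p,float);a=np.array([[np.cos(y),-np.sin(y)],[np.sin(y),np.cos(y)]]);return np.c_[p[:,:2]@a.T+c,p[:,2]]
L=[[-.065,-.085,.04],[-.065,.085,.04],[.065,.085,.04],[.065,-.085,.04],[-.065,.035,.054],[.065,.035,.054],[-.053,.035,.068],[-.023,.035,.068],[.023,.035,.068],[.053,.035,.068]]
print(proj(w,rw(L),s).round(0))
```

```text
7.8 [0.59525006 0.08954756 0.2051325 ] [ 9.88002752e-01 -1.54435378e-01  5.24661797e-04] 0.08480986110389459 [-0.53  0.45  0.42  1.71 -0.21  1.03 -0.2 ]
[[222. 201.]
 [217.  12.]
 [366.  12.]
 [354. 200.]
 [216.  70.]
 [368.  70.]
 [229.  68.]
 [266.  68.]
 [323.  68.]
 [360.  69.]]
```

View pics/w4.png

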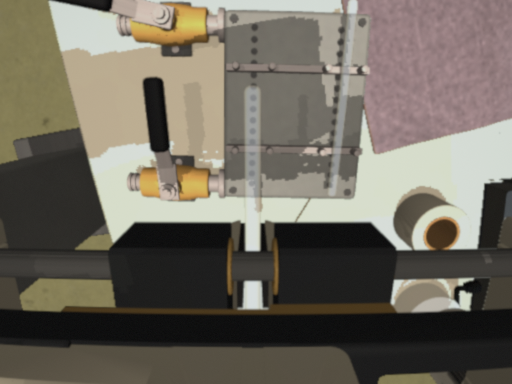

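Run:
```python
from h import *
import pickle
from scipy.optimize import least_squares
s,w=pickle.load(open('w4.pkl','rb'))
# enlarge rack region for check and refine
L=np.array([[-.065,.085,.04],[.065,.085,.04],[.065,-.085,.04],[-.065,-.085,.04],[-.053,.035,.068],[-.023,.035,.068],[.023,.035,.068],[.053,.035,.068],[-.053,-.035,.068],[-.023,-.035,.068],[.023,-.035,.068],[.053,-.035,.068]])
O=np.array([(223,12),(368,12),(355,198),(223,198),(234,68),(272,67),(327,69),(363,70),(235,151),(272,151),(322,150),(355,152)],float)
def rw(q,p): a=np.array([[np.cos(q[2]),-np.sin(q[2])],[np.sin(q[2]),np.cos(q[2])]]);return np.c_[p[:,:2]@a.T+q[:2],p[:,2]]
f=lambda q:(proj(w,rw(q,L),s)-O).ravel()
r=least_squares(f,[.64,.147,-.15],loss='soft_l1');q=r.x;print(q,f(q).reshape(-1,2).round(1))
print('front',rw(q,np.array([[-.038,0,.054]])))
for n,sg in(('vent',1),('feed',-1)): print(n,rw(q,np.array([[-.115,sg*.075,0]])))
# rod in hand
P=back(w,[(252.5,90),(253,305)],s['position'][2]-.016,s);print(P, s['position'])
im=w['color'][:,:,::-1].copy()
for p in proj(w,rw(q,L),s): cv2.circle(im,tuple(int(v) for v in p.round()),2,(0,0,255),-1)
cv2.imwrite('pics/w4b.png',cv2.resize(im[0:230,100:400],None,fx=2.6,fy=2.6,interpolation=cv2.INTER_CUBIC))
```

```text
[ 0.64303093  0.14763539 -0.16224814] [[-2.  -2.8]
 [ 3.   0.2]
 [ 0.7  2. ]
 [ 0.4  1. ]
 [-0.7 -2.1]
 [-1.4 -0.8]
 [ 0.4 -1.8]
 [ 0.9 -2. ]
 [-1.3  1.2]
 [-3.1  1.5]
 [ 0.5  3. ]
 [ 2.1  1.5]]
front [[0.60553   0.1537738 0.054    ]]
vent [[0.54165656 0.24022717 0.        ]]
feed [[0.51742597 0.09219717 0.        ]]
[[0.60783743 0.16463416 0.1891325 ]
 [0.59084517 0.05343795 0.1891325 ]] [0.59525006 0.08954756 0.2051325 ]
```

View pics/w4b.png

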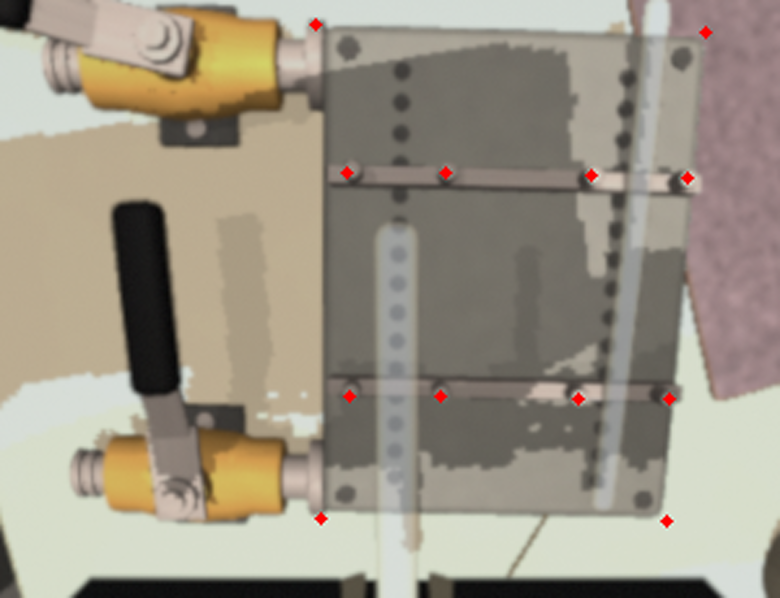

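Run:
```python
from h import *
import pickle
from scipy.optimize import least_squares
s,w=pickle.load(open('w4.pkl','rb'))
c=lambda x,y:(100+(x+.5)/2.6-.5,(y+.5)/2.6-.5)
L=np.array([[-.053,.035,.061],[-.023,.035,.061],[.023,.035,.061],[.053,.035,.061],[-.053,-.035,.061],[-.023,-.035,.061],[.023,-.035,.061],[.053,-.035,.061],[-.065,.085,.04],[.065,.085,.04],[.065,-.085,.04],[-.065,-.085,.04]])
O=np.array([c(*p) for p in [(351,173),(445,174),(589,179),(682,182),(348,387),(440,389),(576,391),(655,392),(327,28),(701,36),(660,514),(323,511)]])
def rw(q,p): a=np.array([[np.cos(q[2]),-np.sin(q[2])],[np.sin(q[2]),np.cos(q[2])]]);return np.c_[p[:,:2]@a.T+q[:2],p[:,2]+(q[3] if len(q)>3 else 0)]
for q0 in ([.64,.147,-.15],[.64,.147,-.15,0]):
  f=lambda q:(proj(w,rw(q,L),s)-O).ravel()
  r=least_squares(f,q0,loss='soft_l1');q=r.x;print(q.round(4),r.cost,'\n',f(q).reshape(-1,2).round(1).tolist())
  F=rw(q,np.array([[-.038,0,.054],[-.038,.035,.054],[-.038,-.035,.054],[-.115,.075,0],[-.115,-.075,0]]));print(F.round(4))
  R=cv2.Rodrigues(np.array(s['ee_rot']))[0];print('place in tool',((F[:3]-s['position'])@R).round(4))
print('cam',(ext(w,s)[0].T@-ext(w,s)[1]))
print('rod px->tool', ((back(w,[(252.5,90),(253,305)],s['position'][2]-.016,s)-s['position'])@R).round(4))
```

```text
[ 0.6433  0.1482 -0.1747] 17.123842638983618 
 [[-0.1, -0.9], [0.1, -0.5], [0.0, -0.9], [-0.1, -0.7], [0.4, 1.1], [-0.7, 1.0], [-0.6, 1.4], [2.7, 1.9], [-3.0, -3.0], [3.1, -1.1], [1.3, 2.8], [-1.4, 1.4]]
[[0.6059 0.1548 0.054 ]
 [0.612  0.1893 0.054 ]
 [0.5998 0.1204 0.054 ]
 [0.5431 0.2421 0.    ]
 [0.5171 0.0943 0.    ]]
place in tool [[ 0.0662  0.0004  0.1511]
 [ 0.1012  0.0011  0.1511]
 [ 0.0313 -0.0003  0.1511]]
[ 0.644   0.1483 -0.1711 -0.0068] 6.586236801040247 
 [[0.9, 0.0], [0.2, 0.3], [-1.1, -0.3], [-2.0, -0.3], [1.7, 0.1], [-0.2, -0.1], [-1.3, 0.1], [1.3, 0.4], [-1.9, -0.7], [0.8, 0.5], [0.2, 0.5], [0.1, -0.4]]
[[ 0.6066  0.1548  0.0472]
 [ 0.6125  0.1892  0.0472]
 [ 0.6006  0.1203  0.0472]
 [ 0.5435  0.2418 -0.0068]
 [ 0.5179  0.094  -0.0068]]
place in tool [[0.0663 0.001  0.1579]
 [0.1013 0.0016 0.1578]
 [0.0313 0.0005 0.1579]]
cam [0.60666781 0.1581078  0.34279689]
rod px->tool [[ 0.0761  0.0008  0.0159]
 [-0.0363  0.0012  0.016 ]]
```

Request:
move_arm(series=[[0.3,2,0,0,0,-0.4],[0.4,2.4,-0.5,0,0,0],[0.3,2.1,-2,0,0,0],[0,0,-3,0,0,0],[0,0,-3,0,0,0],[0,0,-2.5,0,0,0],[0,0,-1,0,0,0],[0,0,0,0,0,0]])

```text
clock: 8.65
position: [0.6046, 0.1544, 0.0837]
ee_rot: [-2.392, -2.037, 0.004]
force: [0.5, -0.2, 1.1]
width: 0.083
```

Request:
move_arm(series=[[0,0,0,0,0,0],[0,0,0,0,0,0]])

```text
clock: 8.85
position: [0.6062, 0.1556, 0.0863]
ee_rot: [2.389, 2.038, 0.003]
force: [0.4, 0.3, -0.6]
width: 0.084
```

Run:
```python
from h import *
s=monitor.observe();w=shot('wrist','w5.png');print(s['position'],s['force'],s['width'])
```

```text
[0.60624396 0.15560858 0.08628373] [ 0.35625733  0.29590271 -0.62202948] 0.08440337499152113
```

View pics/w5.png

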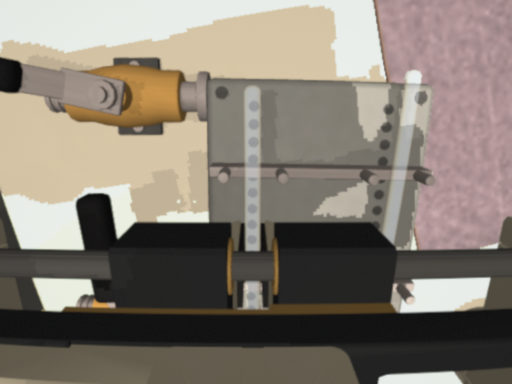

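Request:
move_arm(series=[[0,0,-0.5,0,0,0],[0,0,-0.4,0,0,0],[0,0,-0.2,0,0,0],[0,0,0,0,0,0],[0,0,0,0,0,0]])

```text
clock: 9.4
position: [0.6051, 0.1557, 0.0736]
ee_rot: [-2.39, -2.04, 0.0]
force: [-0.1, 0.1, -0.1]
width: 0.084
```

Request:
move_arm(series=[[0,0,-0.05,0,0,0],[0,0,0,0,0,0],[0,0,0,0,0,0],[0,0,0,0,0,0]], grip=0.25)

```text
clock: 9.8
position: [0.6052, 0.1557, 0.0732]
ee_rot: [2.389, 2.04, -0.0]
force: [0.2, 0.1, -0.1]
width: 0.247
```

Request:
move_arm(series=[[0,0,0.5,0,0,0],[0,0,1.5,0,0,0],[0,0,3,0,0,0],[0,-1,4,0,0,0],[0,-2.5,3,0,0,0],[0,-2.5,0,0,0,0],[0,0,0,0,0,0],[0,0,0,0,0,0]])

```text
clock: 10.6
position: [0.6053, 0.0952, 0.1944]
ee_rot: [2.391, 2.038, 0.002]
force: [0.5, 1.0, 0.1]
width: 0.249
```

Run:
```python
from h import *
import pickle
s=monitor.observe();w=shot('wrist','w6.png');pickle.dump((s,w),open('w6.pkl','wb'))
print(s['clock'],s['position'],s['force'],s['width'])
for n,z in [('rod_loose',.058),('feed_grip',.07),('vent_grip',.07)]:
  for o in outline_of('wrist',n)[:2]:
    y,x=np.nonzero(o['mask'])
    P=back(w,np.c_[x,y],z,s)[:,:2];c=P.mean(0);v=np.linalg.svd(P-c,full_matrices=False)[2][0];t=(P-c)@v;print(n,round(o['p'],2),o['rect'],c,v,np.ptp(t),'ends',c+v*t.min(),c+v*t.max())
```

```text
10.6 [0.60532367 0.0952386  0.19443761] [0.51063603 0.95670562 0.07293588] 0.24885404944682876
rod_loose 0.9 [238.1, 15.4, 9.3, 193.6] [0.60681632 0.16216594] [-0.15265518 -0.98827951] 0.15462986996608502 ends [0.61762168 0.23211909] [0.59401663 0.07930156]
feed_grip 0.68 [123.0, 90.7, 44.3, 119.0] [0.52631974 0.14424388] [-0.05706179 -0.99837065] 0.10383861348187987 ends [0.52911478 0.19314676] [0.52318957 0.08947734]
vent_grip 0.64 [17.4, 1.1, 142.6, 36.4] [0.51492324 0.25025177] [ 0.93708376 -0.34910461] 0.11244126805140867 ends [0.45146125 0.27389414] [0.55682814 0.23464037]
vent_grip 0.29 [417.9, 293.1, 45.6, 90.9] [ 0.76698888 -0.10194691] [ 0.16294748 -0.98663474] 0.12733197963790763 ends [ 0.75495058 -0.02905593] [ 0.77569901 -0.15468608]
```

View pics/w6.png

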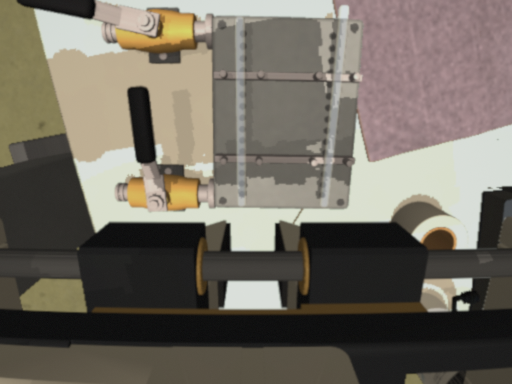

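Request:
move_arm(series=[[-1.3,1.7,0,0,0,8],[-1.3,1.7,0,0,0,8],[-1.3,1.7,0,0,0,8],[-1.3,1.7,0,0,0,8],[-1.3,1.7,0,0,0,8],[-1.3,1.7,0,0,0,8],[-1.3,1.7,0,0,0,8],[-1.3,1.7,0,0,0,8]], grip=0.5)

```text
clock: 11.6
position: [0.5003, 0.233, 0.193]
ee_rot: [-0.935, -2.999, 0.0]
force: [0.2, -1.0, -0.1]
width: 0.5
```

Request:
move_arm(series=[[-1.3,1.8,-2,0,0,8],[-1.3,1.8,-2,0,0,7],[0,0,0,0,0,0],[0,0,0,0,0,0]])

```text
clock: 12.0
position: [0.4746, 0.2682, 0.1528]
ee_rot: [-0.546, -3.093, 0.001]
force: [0.6, 0.2, 0.6]
width: 0.502
```

Run:
```python
from h import *
import pickle
s=monitor.observe();w=shot('wrist','w7.png');pickle.dump((s,w),open('w7.pkl','wb'))
R=cv2.Rodrigues(np.array(s['ee_rot']))[0]
print(s['clock'],s['position'],R[:,1],s['width'],s['joints'].round(2))
for o in outline_of('wrist','vent_grip')[:1]:
    y,x=np.nonzero(o['mask']);P=back(w,np.c_[x,y],.07,s)[:,:2];c=P.mean(0);v=np.linalg.svd(P-c,full_matrices=False)[2][0];t=(P-c)@v;print(round(o['p'],2),o['rect'],c,v,'ends',c+v*t.min(),c+v*t.max())
```

```text
12.0 [0.47461462 0.26819305 0.15279317] [ 0.34224928  0.93960862 -0.00103235] 0.5018315336850531 [-0.64  0.4   0.03  1.88 -0.02  0.86  0.63]
0.69 [239.1, 166.0, 29.3, 130.6] [0.48535532 0.26583561] [ 0.92671467 -0.37576577] ends [0.44929778 0.28045628] [0.54270686 0.24258061]
```

View pics/w7.png

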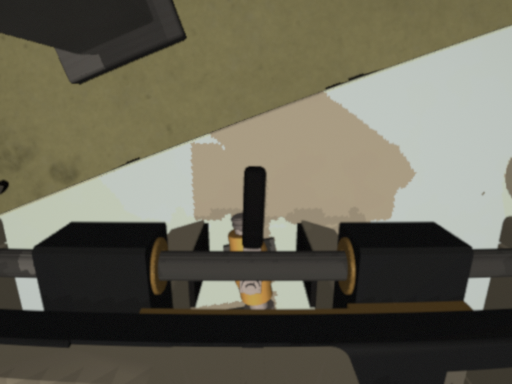

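Request:
move_arm(series=[[0,0,-2,0,0,0],[0,0,-2.5,0,0,0],[0,0,-2.5,0,0,0],[0,0,-1.5,0,0,0],[0,0,0,0,0,0]])

```text
clock: 12.6
position: [0.475, 0.2664, 0.067]
ee_rot: [-0.55, -3.092, 0.003]
force: [-0.1, 0.4, 0.7]
width: 0.499
```

Request:
move_arm(series=[[0,0,0,0,0,0],[0,0,0,0,0,0],[0,0,0,0,0,0],[0,0,0,0,0,0],[0,0,0,0,0,0],[0,0,0,0,0,0]], grip=0, force=15)

```text
clock: 13.2
position: [0.4756, 0.2681, 0.0689]
ee_rot: [0.547, 3.093, 0.002]
force: [-0.0, -0.3, 6.2]
width: 0.173
```

Run:
```python
from h import *
s=monitor.observe();R=cv2.Rodrigues(np.array(s['ee_rot']))[0]
print(s['clock'],s['position'],R[:,1],s['width'],s['force'])
p=s['position'][:2];a=np.degrees(np.arctan2(R[1,0],R[0,0]));print('lever dir',a,'rack angle',a+9.8-90)
V=np.array([.543,.242]);d=p-V;print('r',np.hypot(*d),np.degrees(np.arctan2(d[1],d[0])))
V=p-.072*np.array([np.cos(np.radians(a)),np.sin(np.radians(a))]);print('V from grip',V)
u=np.radians(a-7.5*np.arange(12));P=np.c_[np.cos(u),np.sin(u)]*7.2;print(np.diff(P,axis=0).round(2).tolist())
```

```text
13.2 [0.4756036  0.26805239 0.06890228] [0.34283586 0.93939459 0.00117558] 0.1725088845336665 [-4.00142357e-03 -2.75018291e-01  6.21305252e+00]
lever dir 159.95019717684858 rack angle 79.75019717684859
r 0.07225650266188963 158.8657642742427
V from grip [0.54324003 0.24336814]
[[0.38, 0.86], [0.49, 0.8], [0.59, 0.73], [0.68, 0.65], [0.76, 0.56], [0.83, 0.45], [0.88, 0.34], [0.92, 0.22], [0.94, 0.1], [0.94, -0.02], [0.93, -0.14]]
```

Request:
move_arm(series=[[0.38,0.86,0,0,0,-7.5],[0.49,0.8,0,0,0,-7.5],[0.59,0.73,0,0,0,-7.5],[0.68,0.65,0,0,0,-7.5],[0.76,0.56,0,0,0,-7.5],[0.83,0.45,0,0,0,-7.5],[0.88,0.34,0,0,0,-7.5],[0.92,0.22,0,0,0,-7.5]])

```text
clock: 14.0
position: [0.531, 0.3128, 0.0688]
ee_rot: [2.027, 2.4, -0.001]
force: [-1.0, -6.6, 7.0]
width: 0.172
```

Request:
move_arm(series=[[0.94,0.1,0,0,0,-7.5],[0.94,-0.02,0,0,0,-7.5],[0,0,0,0,0,0]])

```text
clock: 14.3
position: [0.5507, 0.3134, 0.0688]
ee_rot: [2.322, 2.113, 0.0]
force: [-0.4, -5.0, 9.3]
width: 0.177
```

```bash
cat > lev.py <<'E'
from h import *
import sys
s=monitor.observe();R=cv2.Rodrigues(np.array(s['ee_rot']))[0]
V=np.array([float(sys.argv[1]),float(sys.argv[2])]);d=s['position'][:2]-V
print(s['clock'],s['position'],s['force'],s['width'],'r',np.hypot(*d),'deg by pos',np.degrees(np.arctan2(d[1],d[0]))-80.2,'by tool',np.degrees(np.arctan2(R[1,0],R[0,0]))-80.2)
E
python3 lev.py .5432 .2425
```

```text
14.3 [0.55070394 0.31337531 0.06884363] [-0.44357764 -5.0078013   9.30397859] 0.1767651767153511 r 0.07127144380840572 deg by pos 3.7563109029133983 by tool 4.41052566484251
```

Request:
move_arm(series=[[0.45,-0.05,0,0,0,-3.5],[0.3,-0.05,0,0,0,-2.0],[0,0,0,0,0,0],[0,0,0,0,0,0]])

```text
clock: 14.7
position: [0.5557, 0.3127, 0.0688]
ee_rot: [-2.416, -2.008, 0.004]
force: [-4.8, -4.2, 12.4]
width: 0.173
```

```bash
python3 lev.py .5432 .2425
```

```text
14.7 [0.55571185 0.31268549 0.06876317] [-4.78065218 -4.18572469 12.42606202] 0.1726123410780043 r 0.07129200126921482 deg by pos -0.3078395686039812 by tool -0.7362543439130746
```

Request:
move_arm(series=[[0.3,-0.05,0,0,0,-0.5],[0,0,0,0,0,0],[0,0,0,0,0,0],[0,0,0,0,0,0]])

```text
clock: 15.1
position: [0.5559, 0.3127, 0.0684]
ee_rot: [-2.421, -1.997, 0.01]
force: [-15.2, -3.2, 17.0]
width: 0.171
```

```bash
python3 lev.py .5432 .2425
```

```text
15.1 [0.55589566 0.31268648 0.06842253] [-15.18582502  -3.21326613  17.02158412] 0.1706322569661163 r 0.07132546620184355 deg by pos -0.4530619585987523 by tool -1.1653490403029565
```

Request:
move_arm(series=[[-0.3,0.1,0,0,0,0],[0,0,0,0,0,0],[0,0,0,0,0,0],[0,0,0,0,0,0]], grip=0.4)

```text
clock: 15.5
position: [0.5571, 0.3141, 0.0682]
ee_rot: [2.425, 1.997, 0.0]
force: [-0.3, -0.2, 0.2]
width: 0.393
```

Request:
move_arm(series=[[0,0,1.5,0,0,0],[0,0,3.5,0,0,0],[0,0,4,0,0,0],[-0.6,-3.2,0,0,0,2],[-0.7,-4,0,0,0,2],[-0.7,-4,0,0,0,2],[-0.7,-3.5,0,0,0,1],[0,0,0,0,0,0]])

```text
clock: 16.3
position: [0.5296, 0.1608, 0.1597]
ee_rot: [2.305, 2.133, -0.001]
force: [0.5, 0.2, 0.7]
width: 0.403
```

Request:
move_arm(series=[[0,0,0,0,0,0],[0,0,0,0,0,0]])

```text
clock: 16.5
position: [0.5303, 0.1684, 0.1589]
ee_rot: [-2.297, -2.143, -0.002]
force: [-0.5, -0.0, -0.4]
width: 0.4
```

```bash
python3 lev.py .517 .0948
python3 - <<'E'
from h import *
import pickle
s=monitor.observe();w=shot('wrist','w8.png');pickle.dump((s,w),open('w8.pkl','wb'))
for n in('feed_grip','vent_grip'):
  for o in outline_of('wrist',n)[:2]:
    y,x=np.nonzero(o['mask']);P=back(w,np.c_[x,y],.07,s)[:,:2];c=P.mean(0);v=np.linalg.svd(P-c,full_matrices=False)[2][0];t=(P-c)@v;print(n,round(o['p'],2),o['rect'],c,v,'ends',c+v*t.min(),c+v*t.max())
E
```

```text
16.5 [0.53028051 0.16836963 0.15887612] [-0.52630138 -0.0338348  -0.36915113] 0.40045794137764434 r 0.07475869506146143 deg by pos -0.4326159218862955 by tool 5.8157547862615075
feed_grip 0.8 [229.9, 170.3, 30.5, 120.8] [0.5248506  0.15680727] [-0.10875578 -0.9940685 ] ends [0.5289805 0.1945561] [0.51814158 0.09548429]
vent_grip 0.78 [250.9, 0.0, 36.1, 113.6] [0.54829795 0.26843125] [-0.18219682 -0.98326208] ends [0.55481429 0.30359797] [0.54176578 0.23317906]
```

View pics/w8.png

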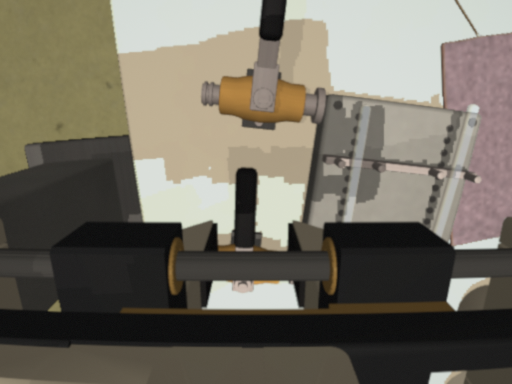

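Request:
move_arm(series=[[-0.45,-0.1,-1.5,0,0,-1],[0,0,-2.6,0,0,0],[0,0,-3,0,0,0],[0,0,-1.9,0,0,0],[0,0,0,0,0,0]])

```text
clock: 17.15
position: [0.5236, 0.1663, 0.0658]
ee_rot: [-2.315, -2.122, 0.007]
force: [-0.4, 0.1, 0.9]
width: 0.401
```

Request:
move_arm(series=[[0,0,0,0,0,0],[0,0,0,0,0,0],[0,0,0,0,0,0],[0,0,0,0,0,0],[0,0,0,0,0,0],[0,0,0,0,0,0]], grip=0, force=15)

```text
clock: 17.75
position: [0.5257, 0.1666, 0.0693]
ee_rot: [-2.317, -2.122, -0.003]
force: [-1.8, 1.5, 6.9]
width: 0.173
```

```bash
python3 lev.py .517 .0948
python3 - <<'E'
from h import *
s=monitor.observe();R=cv2.Rodrigues(np.array(s['ee_rot']))[0]
a=np.degrees(np.arctan2(R[1,0],R[0,0]));p=s['position'][:2];print(a,'V',p-.072*np.array([np.cos(np.radians(a)),np.sin(np.radians(a))]))
d=p-np.array([.5172,.0948]);a=np.degrees(np.arctan2(d[1],d[0]));print(a)
u=np.radians(a+7.5*np.arange(13));P=np.c_[np.cos(u),np.sin(u)]*7.2;print(np.diff(P,axis=0).round(2).tolist())
E
```

```text
17.75 [0.52573219 0.16660802 0.06925648] [-1.77336736  1.47386261  6.87521358] 0.17312395265562858 r 0.07233700952096134 deg by pos 2.866604854967946 by tool 4.757927807278961
84.95792780727896 V [0.51940431 0.09488663]
83.22391196785411
[[-0.94, 0.05], [-0.94, -0.07], [-0.92, -0.2], [-0.89, -0.31], [-0.84, -0.43], [-0.78, -0.53], [-0.7, -0.63], [-0.61, -0.72], [-0.51, -0.79], [-0.41, -0.85], [-0.29, -0.9], [-0.17, -0.93]]
```

Request:
move_arm(series=[[-0.94,0.05,0,0,0,7.5],[-0.94,-0.07,0,0,0,7.5],[-0.92,-0.2,0,0,0,7.5],[-0.89,-0.31,0,0,0,7.5],[-0.84,-0.43,0,0,0,7.5],[-0.78,-0.53,0,0,0,7.5],[-0.7,-0.63,0,0,0,7.5],[-0.61,-0.72,0,0,0,7.5]])

```text
clock: 18.55
position: [0.4586, 0.1383, 0.0692]
ee_rot: [-0.937, -2.998, -0.002]
force: [-4.4, 1.1, 8.7]
width: 0.178
```

Request:
move_arm(series=[[-0.51,-0.79,0,0,0,7.5],[-0.41,-0.85,0,0,0,7.5],[-0.29,-0.9,0,0,0,7.5],[0,0,0,0,0,0],[0,0,0,0,0,0]])

```text
clock: 19.05
position: [0.4457, 0.1113, 0.0691]
ee_rot: [-0.344, -3.121, 0.001]
force: [-8.1, -2.9, 16.8]
width: 0.17
```

```bash
python3 lev.py .5172 .0948
```

```text
19.05 [0.4456963  0.11126132 0.06906181] [-8.06092119 -2.87158013 16.7564902 ] 0.17036626811167807 r 0.07337407451541714 deg by pos 86.83546287673325 by tool 87.21100316454483
```

Now the last few degrees, against the stop.

Request:
move_arm(series=[[-0.05,-0.4,0,0,0,3],[-0.05,-0.3,0,0,0,1],[0,0,0,0,0,0],[0,0,0,0,0,0],[0,0,0,0,0,0]])

```text
clock: 19.55
position: [0.4447, 0.1062, 0.0691]
ee_rot: [-0.232, -3.132, -0.001]
force: [-7.9, 3.2, 14.6]
width: 0.176
```

```bash
python3 lev.py .5172 .0948
```

```text
19.55 [0.44474295 0.106245   0.06908003] [-7.89284787  3.20672023 14.57338271] 0.1756908729476699 r 0.07335538647059253 deg by pos 90.82396544439631 by tool 91.3112389160748
```

Request:
move_arm(series=[[0,-0.3,0,0,0,0.5],[0,-0.2,0,0,0,0],[0,0,0,0,0,0],[0,0,0,0,0,0]])

```text
clock: 19.95
position: [0.4449, 0.1058, 0.0691]
ee_rot: [-0.212, -3.134, -0.009]
force: [-9.4, 21.8, 7.8]
width: 0.175
```

```bash
python3 lev.py .5172 .0948
```

```text
19.95 [0.44490463 0.10582929 0.06911745] [-9.35795037 21.79953979  7.7605738 ] 0.17488081555900936 r 0.07313183594136533 deg by pos 91.12590810770995 by tool 92.05806581183082
```

Request:
move_arm(series=[[0,0.4,0,0,0,0],[0,0,0,0,0,0],[0,0,0,0,0,0],[0,0,0,0,0,0]], grip=0.45)

```text
clock: 20.35
position: [0.4462, 0.1036, 0.0683]
ee_rot: [0.222, 3.133, -0.001]
force: [0.3, 0.2, -0.1]
width: 0.438
```

Request:
move_arm(series=[[0,0,1.5,0,0,0],[0,0,3.5,0,0,0],[0,0,4,0,0,0],[0,0,4,0,0,0],[-1,-4,2,0,0,-8],[-1,-4,0,0,0,-8],[-1,-4,0,0,0,-8],[-1,-4,0,0,0,-8]])

```text
clock: 21.15
position: [0.4053, -0.0577, 0.2186]
ee_rot: [1.085, 2.947, 0.001]
force: [0.9, 0.1, -0.2]
width: 0.451
```

Request:
move_arm(series=[[2,-2,0,0,0,-8],[2,0,0,0,0,-8],[3,0,0,0,0,-8],[3,0,0,0,0,-8],[3,0,0,0,0,-8],[2,0,0,0,0,-8],[0,0,0,0,0,0],[0,0,0,0,0,0]])

```text
clock: 21.95
position: [0.5555, -0.0762, 0.2177]
ee_rot: [-2.181, -2.26, 0.002]
force: [-0.3, 0.1, -0.5]
width: 0.451
```

```bash
python3 lev.py .5172 .0948
python3 - <<'E'
from h import *
s=monitor.observe();w=shot('wrist','w9.png')
for n,z in(('feed_grip',.07),('vent_grip',.07),('rod_loose',.058),('rod_racked',.058)):
  for o in outline_of('wrist',n)[:2]:
    y,x=np.nonzero(o['mask']);P=back(w,np.c_[x,y],z,s)[:,:2];c=P.mean(0);v=np.linalg.svd(P-c,full_matrices=False)[2][0];t=(P-c)@v;print(n,round(o['p'],2),o['rect'],c,v,'ends',c+v*t.min(),c+v*t.max())
E
```

```text
21.95 [ 0.55550535 -0.07618013  0.21772824] [-0.25972859  0.09191389 -0.48222141] 0.45090527214270554 r 0.17521844392722163 deg by pos -157.5723115840405 by tool 11.840440621714123
vent_grip 0.71 [383.2, 2.4, 14.3, 21.0] [0.66293534 0.07378235] [-0.25082242 -0.96803312] ends [0.6654334  0.08342344] [0.66038603 0.06394345]
rod_racked 0.64 [380.9, 1.5, 17.8, 22.9] [0.66760133 0.0771366 ] [-0.23006478 -0.97317532] ends [0.66997423 0.08717399] [0.66517171 0.06685928]
```

View pics/w9.png

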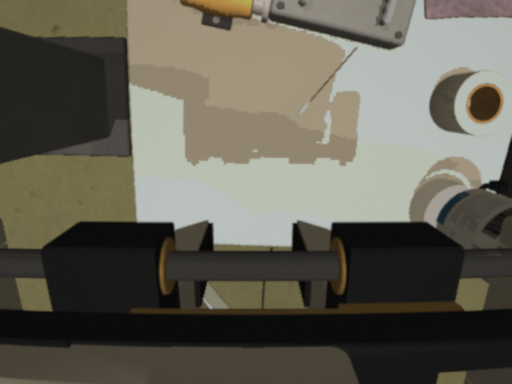

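Request:
move_arm(series=[[0,4,0,0,0,0],[0,4,0,0,0,0],[0,4,0,0,0,0],[0,0,0,0,0,0],[0,0,0,0,0,0]])

```text
clock: 22.7
position: [0.5556, 0.0452, 0.2184]
ee_rot: [-2.18, -2.262, -0.0]
force: [0.0, 0.1, 0.4]
width: 0.453
```

Run:
```python
from h import *
s=monitor.observe();ims={'wrist':shot('wrist'),'top':shot('top')};print(s['position'])
for c in ims:
 for n,z in(('feed_grip',.07),('vent_grip',.07),('rod_loose',.058),('rod_racked',.058)):
  for o in outline_of(c,n)[:2]:
    y,x=np.nonzero(o['mask']);P=back(ims[c],np.c_[x,y],z,s)[:,:2];m=P.mean(0);v=np.linalg.svd(P-m,full_matrices=False)[2][0];t=(P-m)@v;print(c,n,round(o['p'],2),np.round(o['rect']),'ends',(m+v*t.min()).round(3),(m+v*t.max()).round(3),'ang in rack',round(np.degrees(np.arctan2(v[1],v[0]))+10,1))
```

```text
[0.55562884 0.04517806 0.21838575]
wrist feed_grip 0.65 [ 99. 100. 124.  38.] ends [0.42  0.111] [0.528 0.094] ang in rack 0.9
wrist rod_racked 0.56 [365.   3.  60. 160.] ends [0.696 0.211] [0.665 0.068] ang in rack -92.0
top feed_grip 0.68 [283. 233.  10.  34.] ends [0.528 0.095] [0.419 0.111] ang in rack 181.4
top vent_grip 0.56 [209. 219.  39.  10.] ends [0.562 0.34 ] [0.543 0.234] ang in rack -89.8
```

Run:
```python
from h import *
s=monitor.observe();w=shot('wrist')
g=w['color'].mean(2)
e0,e1=np.array([.6176,.232,.058]),np.array([.594,.0793,.058])
n=np.array([.988,-.153,0])
for o in np.arange(-.016,.017,.004):
    q=proj(w,[e0+(e1-e0)*t+n*o for t in np.linspace(.05,.95,40)],s);q=q[(q[:,1]>=0)&(q[:,1]<205)].round().astype(int);print(round(o,3),len(q),np.median(g[q[:,1],q[:,0]]))
workorder.sign_off()
```

```text
-0.016 32 101.0
-0.012 33 101.66666666666667
-0.008 33 101.66666666666667
-0.004 33 110.66666666666667
0.0 33 139.0
0.004 34 105.5
0.008 34 102.0
0.012 34 102.5
0.016 34 102.66666666666667
the job is handed in; nothing more can be done
```

The job is done and handed in at about 23 s of the 54 s allowed. Sign-off reports no verdict, so what follows rests on my own checks.

- **Rod:** I laid the loose glass rod in the front place of the rack, across both rails between the pins, and let it go there. In the last wrist image, a bright line of the rod's width was still exactly where I left it. The network did not report the loose rod in that last picture, so this check used image brightness.
- **Valves:** I then turned the vent lever shut until it stopped moving, with force rising to about 15 N. After that I turned the feed lever open until it stopped, at about 22 N. The final images put the vent lever within about 0.2° of across its pipe and the feed lever within about 1.4° of in line.
- **Racked rod and surroundings:** I saw no sign that the racked rod or the bystanders had moved, but I did not measure them again at the end. The gripper was clear of everything.
- **One disagreement:** in my rack fit, the wrist camera placed the rack about 7 mm too low. I used the given heights instead, and it had no effect on the placing.

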